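# Clear a jammed bottle from the vial feeder

### The arm

A 6-joint arm with a two-finger parallel gripper is mounted at the origin on the work surface. World frame = base frame: x ahead of the robot, y to its left, z up, the work surface at z = 0. Lengths are in mm, angles in degrees, forces in N, time in s.
With the tool pointing down it reaches from about 275 to 725 mm from the base axis. Payload 15.9 kg.
Tool frame: the origin (TCP) lies at the very end of the fingers, on their centre line; the grasp point (between the pads) lies env.grasp_offset behind it (env.grasp_offset is the distance from the TCP to the grasp point, in mm); z points along the fingers, x is the direction in which the jaws open and shut, and the axes are right-handed (so a half turn about z gives the same grasp; the last joint's range is limited). The gripper opens to 85 mm and grips with 20 to 120 N. Pads are 22 mm wide; open, the fingers measure 114 mm over their backs; the gripper's body (76 mm by 85 mm) begins 54 mm behind the grasp point. The pads swing forward as they close: fully open they stand 13 mm farther back than shut.
Start: joints at [66.406, 12.198, -1.971, 75.831, 0, 90], TCP at [200.122, 458.188, 231.306] pointing down, gripper open.
Joint ranges: [-170.91, 170.91], [-42.67, 98.43], [-65.05, 77.54], [-120.47, 116.71], [-90, 82.35], [-180, 180]. Speed limits (degrees/s): [108.29, 108.29, 136.94, 147.25, 180, 180].

### API

Orientations are given as a 3x3 rotation matrix whose columns are the frame's x, y, z axes.
In Python, from station import env, camera gives the robot as it stands. Calls block until the motion is done:
- env.movep(position, orientation): joint-space move of the TCP to a pose.
- env.move_linear(position, attitude=None, max_speed=150, max_force=None): straight line of the TCP; attitude=None keeps the orientation; max_speed is the mean speed in mm/s. With max_force (N) it stops when the force on the tool has changed by that much, and returns True; else False.
- env.movej(angles): joint-space move.
- env.grip(opening, f_grip=None): finger opening in mm; f_grip is the grip in N (None keeps the last); returns when the fingers have stopped.
- env.pause(seconds).
- env.ik(position, orientation): joint angles nearest the present ones, or None.
- env.get_state(): the state.
- camera(name): name is "scene" or "top" or "wrist"; returns a dict with "pixels" (400x640x3 uint8, red, green, blue), "fx", "fy", "cx", "cy" (pixels), "k1" (the pictures are not rectified: a ray, as slopes to the right and down, at radius r is drawn at 1 + k1 r^2 times it, then the intrinsics apply), "view" (4x4, takes a point from world to camera coordinates). Camera axes: x right, y down, z forward; pixel columns grow to the right and rows downward; lengths in mm; the calibration is good to about 2 mm. A picture is of the moment at which its call begins. There is no depth.
A pose or a line that the arm cannot do raises env.Unreachable and nothing moves.
- env.close_job(): hands the job in, once; it reports no verdict.
The state is a dict: "clock": time; "qpos": joint angles; "joint_vel": joint speeds; "effort": joint torques, N m; "eef_pos": TCP position; "orientation": TCP orientation; "ft_force": force on the tool from outside, world axes, zero at the start; "torque": the same for the moment, N m; "grip_width": finger opening in mm.
Only numpy, scipy, OpenCV 4.12 (cv2) and the standard library are available. Lean on these libraries where they do the work, as an engineer would, in place of code of your own. Each camera call takes 0.05 s, during which the arm holds its last target.

### The job

The vial feeder on the lab bench is jammed by a square yellow bottle that is too tall to pass its red gate. Lift the blue hatch out of its recess, slide it back in its channels until the opening is clear, and leave it lying flat there; then lift the bottle out and set it down in the orange basket without dropping it, so that the three amber vials behind it roll down to the outlet by themselves. Leave the vials in their chute and the white flasks standing where they are.

Things in the scene. Friction and masses are not known exactly. Their poses are not given: they have to be found in the camera images.
- feeder: White fixed vial feeder, 182 x 277 x 102 mm (x, y, z), yaw varies. Origin under the middle of its width, on the bench; it reaches y = -126 to +151 mm. Along its y axis at x = 0 runs an aluminium chute, 50 mm wide inside, falling 8 degrees towards -y to the open outlet trough. Top deck 82 mm above the bench, with an opening closed by the hatch.
- opening (a point): Centre of the hatch's seat, fixed on the feeder. The recess spans 166 mm in feeder x and 102 mm in y (feeder y -67 to +35 mm); the seat is 74 mm above the bench, 8 mm below the deck. Clear width between lips 148 mm. Under it the chute walls are cut away for 36 mm along y at the bottle, with free space out to 83 mm from the middle and down to 6 mm above the bench, for fingers.
- channel (a point): Middle of the clear rear deck, onto which the hatch slides (towards feeder +y), 82 mm above the bench, y = 90 mm. Channels along y on both sides: guides at x = +-83 mm, lips above them (98 to 102 mm above the bench) reaching in to +-74 mm. The hatch must rise over 8 mm to slide and meets the lips at 18 mm: raise it about 13. Corner stops allow 114 mm of travel; 105 clears the opening.
- gate (a point): Middle of the lower edge of the red gate bar that crosses the chute (6 mm along the chute, out to x = +-31 mm); it leaves 24 mm over the chute floor; its top is about 62 mm above the bench.
- hatch: Blue loose hatch, panel 160 x 96 x 6 mm (x, y, z), about 0.22 kg, with a black upright grip rib at its middle: 60 mm along x, 14 mm thick along y, reaching from 6 to 45 mm above the underside. Origin at the centre of the underside; axes as the feeder's. It starts in the recess with about 3 mm play all round; slid back, it rests on the deck.
- bottle: Jammed bottle, about 50 g, lying across the chute: yellow body 36 x 36 mm square, 34 mm long, brown round cap 28 mm across, 12 mm long; 46 mm in all, along x, cap at +x. Origin at its middle, 48 mm above the bench at the start. End faces (x = +-23 mm) upright and parallel. Tilted 8 degrees with the chute though its z axis reads upright. It rests against the gate and lifts straight up.
- vial0: Amber vial with white cap, 21 mm in diameter and 45 mm long, lying across the chute along x, number 1 of 3 behind the bottle. Origin at its middle. It rolls freely down the chute once the bottle is gone.
- vial1: Amber vial with white cap, 21 mm in diameter and 45 mm long, lying across the chute along x, number 2 of 3 behind the bottle. Origin at its middle. It rolls freely down the chute once the bottle is gone.
- vial2: Amber vial with white cap, 21 mm in diameter and 45 mm long, lying across the chute along x, number 3 of 3 behind the bottle. Origin at its middle. It rolls freely down the chute once the bottle is gone.
- outlet (a point): Point on the face of the chute's end stop (10 mm above its floor), against which the first vial comes to rest; fixed on the feeder.
- basket: Orange fixed open basket, 150 x 190 x 60 mm (x, y, z), walls and floor 5 mm; origin under its centre on the bench, yaw varies. Two loose brown caps (34 mm across, 15 mm high) lie on its floor near the -y end (y about -60 mm); the middle and the +y half are empty.
- flask_a: White conical flask with brown cap, standing, 62 mm in diameter at the foot and 107 mm high, loose; origin under its centre. To be left alone.
- flask_b: White conical flask with brown cap, standing, 62 mm in diameter at the foot and 107 mm high, loose; origin under its centre. To be left alone.
- flask_c: White conical flask with brown cap, standing, 62 mm in diameter at the foot and 107 mm high, loose; origin under its centre. To be left alone.
There are look-alikes about, which are no part of the job. What is shaped like the hatch but green or turquoise is not meant.

How it is judged:
By the outcome, as a careful person would: the job done as asked, in the order asked, and still so for the second after the job is handed in, with the robot touching nothing.
It also fails if it takes over 64 s, if anything falls off the work surface, if the arm or the gripper's body presses on something with over 40 N, if the wrist force passes 120 N, or if a joint passes its speed limit or range.

## Working session

There is one attempt and no reset: what is moved stays moved. The work goes in short steps, each a Python script; the robot and the scene stay as the last script left them, time stands still between calls to the robot, and variables do not carry over. Pictures are saved under pics/ and viewed, and the job is handed in when it is done.

```bash
ls; mkdir -p pics
python3 - <<'E'
from station import env, camera
import cv2
for n in ("scene","top","wrist"):
    c=camera(n); cv2.imwrite(f"pics/{n}0.png",c["pixels"][:,:,::-1])
    print(n,c["fx"],c["fy"],c["cx"],c["cy"],c["k1"]); print(c["view"].round(3).tolist())
print(env.grasp_offset, env.get_state())
E
```

```text
pics
scene 422.09900114964057 422.09900114964057 310.9382889101486 197.2782273750453 0.006679103648313514
[[0.27, 0.963, -0.0, -75.317], [0.57, -0.16, -0.806, -254.198], [-0.776, 0.218, -0.592, 1430.967], [0.0, 0.0, 0.0, 1.0]]
top 441.4919021470917 441.4919021470917 321.2979027370486 199.52194247814774 0.008678215833724915
[[0.097, -0.995, 0.001, -123.384], [-0.972, -0.095, -0.215, 527.627], [0.214, 0.019, -0.977, 1035.829], [0.0, 0.0, 0.0, 1.0]]
wrist 348.23005405168226 348.23005405168226 323.9483291455179 198.6246059612243 -0.03710057580106331
[[0.401, 0.916, -0.001, -499.825], [0.873, -0.382, 0.303, -38.429], [0.277, -0.122, -0.953, 380.001], [0.0, 0.0, 0.0, 1.0]]
18.700000000000003 {'clock': 0.15, 'qpos': array([ 6.64063807e+01,  1.22180635e+01, -1.99907623e+00,  7.58303830e+01,
        1.77179149e-03,  9.00024057e+01]), 'joint_vel': array([-0.08656792, -0.06516625,  0.10921364,  0.00897794, -0.00943073,
       -0.04621275]), 'effort': array([ 5.69735694e-04, -6.86404824e+01,  4.87247658e+01,  1.30239452e-02,
        5.04132936e-05, -1.51556412e-05]), 'eef_pos': array([200.0131705 , 457.97544927, 230.93840453]), 'orientation': array([[ 4.00285320e-01,  9.16390492e-01, -3.60314547e-04],
       [ 9.16390187e-01, -4.00285481e-01, -7.47716544e-04],
       [-8.29429013e-04, -3.08887592e-05, -9.99999656e-01]]), 'ft_force': array([-0.12163387,  0.03920394,  0.02154629]), 'torque': array([ 0.02194985, -0.09786035, -0.02528282]), 'grip_width': 85.48902733274743}
```

View pics/top0.png

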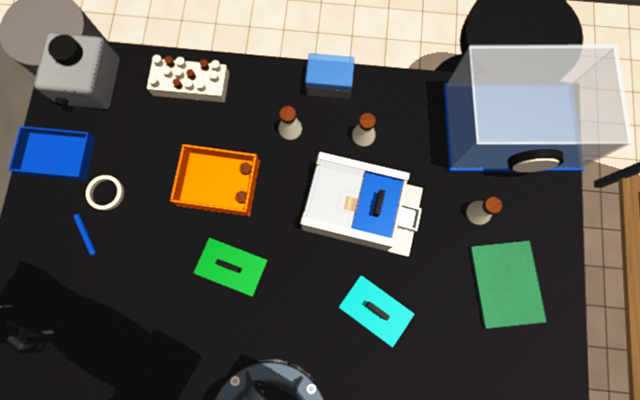

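View pics/scene0.png

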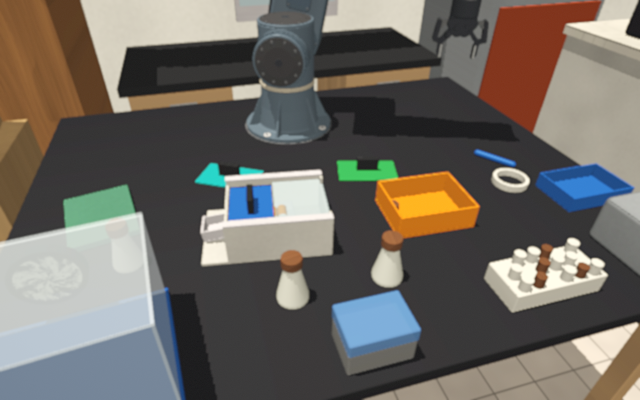

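View pics/wrist0.png

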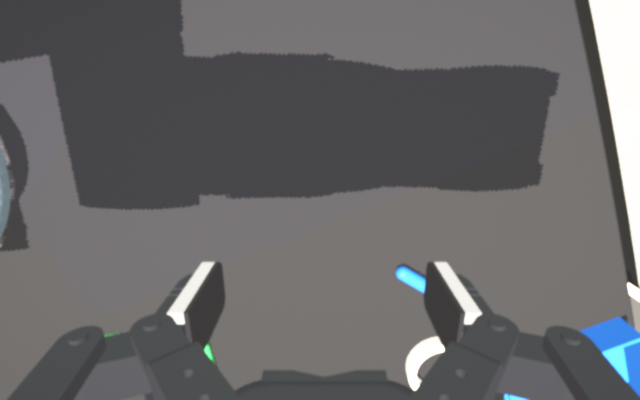

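The top view has the feeder at about (360,200). The blue hatch is at (380,205) with its rib at (378,203). The clear deck is on the left, so feeder +y points image-left, about world +y. The basket is at (215,180), with its caps on the right at (243,183). Next I'll measure these.

```bash
cat > h.py <<'E'
import numpy as np, cv2
from station import env, camera
def K(c): return np.array([[c["fx"],0,c["cx"]],[0,c["fy"],c["cy"]],[0,0,1.]])
def D(c): return np.array([c["k1"],0,0,0,0.])
def ray(c,uv):
    n=cv2.undistortPoints(np.array(uv,float).reshape(-1,1,2),K(c),D(c)).reshape(-1,2)
    R=c["view"][:3,:3]; t=c["view"][:3,3]
    d=np.c_[n,np.ones(len(n))]@R   # R^T d
    return -R.T@t, d
def onplane(c,uv,z):
    o,d=ray(c,uv); s=(z-o[2])/d[:,2]; return o+d*s[:,None]
def proj(c,P):
    R=c["view"][:3,:3]; t=c["view"][:3,3]
    return cv2.projectPoints(np.array(P,float).reshape(-1,1,3),cv2.Rodrigues(R)[0],t,K(c),D(c))[0].reshape(-1,2)
def tri(obs):
    A=np.zeros((3,3));b=np.zeros(3)
    for c,uv in obs:
        o,d=ray(c,[uv]); d=d[0]/np.linalg.norm(d[0]); M=np.eye(3)-np.outer(d,d); A+=M;b+=M@o
    return np.linalg.solve(A,b)
def mask(c,lo,hi):
    return cv2.inRange(cv2.cvtColor(c["pixels"],cv2.COLOR_RGB2HSV),np.array(lo),np.array(hi))
def blobs(m,amin=30):
    n,l,s,ce=cv2.connectedComponentsWithStats(m)
    return [(ce[i],s[i],(l==i).astype(np.uint8)) for i in range(1,n) if s[i][4]>amin]
def save(c,name,box=None,f=1):
    im=c["pixels"][:,:,::-1]
    if box: im=im[box[1]:box[3],box[0]:box[2]]
    cv2.imwrite("pics/"+name,cv2.resize(im,None,fx=f,fy=f,interpolation=cv2.INTER_CUBIC))
def Rz(a):
    a=np.deg2rad(a);return np.array([[np.cos(a),-np.sin(a),0],[np.sin(a),np.cos(a),0],[0,0,1]])
def down(a): # tool x along world angle a, pointing down
    return Rz(a)@np.diag([1,-1,-1.])
E
python3 - <<'E'
from h import *
c=camera("top"); s=camera("scene")
save(c,"top_feeder.png",(270,130,440,270),4.5)
save(s,"scene_feeder.png",(190,150,350,280),4.5)
for n,lo,hi,z in (("blue",(105,150,60),(125,255,255),80),("orange",(8,180,120),(20,255,255),60)):
    for ce,st,b in blobs(mask(c,lo,hi),200):
        cn=max(cv2.findContours(b,cv2.RETR_EXTERNAL,cv2.CHAIN_APPROX_NONE)[0],key=cv2.contourArea)
        box=cv2.boxPoints(cv2.minAreaRect(cn)); P=onplane(c,box,z)
        e=[np.linalg.norm(P[i]-P[(i+1)%4]).round(1) for i in range(4)]
        an=[np.degrees(np.arctan2(*(P[(i+1)%4]-P[i])[[1,0]])).round(1) for i in range(2)]
        print(n,ce.round(),st[4],P.mean(0).round(1),e,an,box.round(1).tolist())
E
```

```text
blue [460. 145.] 462 [ 717.9 -395.3   80. ] [np.float64(132.1), np.float64(276.1), np.float64(126.0), np.float64(271.7)] [np.float64(-47.1), np.float64(-142.8)] [[405.70001220703125, 111.19999694824219], [445.29998779296875, 82.0], [510.0, 170.0], [470.3999938964844, 199.10000610351562]]
blue [ 52. 153.] 3780 [587.2 602.   80. ] [np.float64(127.0), np.float64(209.0), np.float64(126.1), np.float64(203.8)] [np.float64(8.9), np.float64(-90.2)] [[8.300000190734863, 172.8000030517578], [13.100000381469727, 124.0], [95.69999694824219, 132.0], [91.0, 180.8000030517578]]
blue [377. 204.] 2119 [ 535.8 -209.1   80. ] [np.float64(145.4), np.float64(96.4), np.float64(144.7), np.float64(93.8)] [np.float64(-8.5), np.float64(-98.3)] [[351.79998779296875, 227.6999969482422], [365.20001220703125, 170.89999389648438], [403.70001220703125, 180.0], [390.20001220703125, 236.8000030517578]]
blue [ 84. 234.] 355 [394.7 480.8  80. ] [np.float64(18.2), np.float64(114.3), np.float64(17.8), np.float64(114.1)] [np.float64(-59.0), np.float64(-145.7)] [[71.30000305175781, 214.60000610351562], [78.5999984741211, 211.39999389648438], [97.0, 253.3000030517578], [89.69999694824219, 256.5]]
orange [215. 179.] 4976 [564.1 198.4  60. ] [np.float64(161.2), np.float64(212.1), np.float64(160.1), np.float64(205.5)] [np.float64(1.8), np.float64(-92.9)] [[169.0, 204.10000610351562], [177.8000030517578, 142.10000610351562], [260.20001220703125, 153.89999389648438], [251.3000030517578, 215.89999389648438]]
```

```bash
sleep 0
```

```text
(no output)
```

View pics/top_feeder.png

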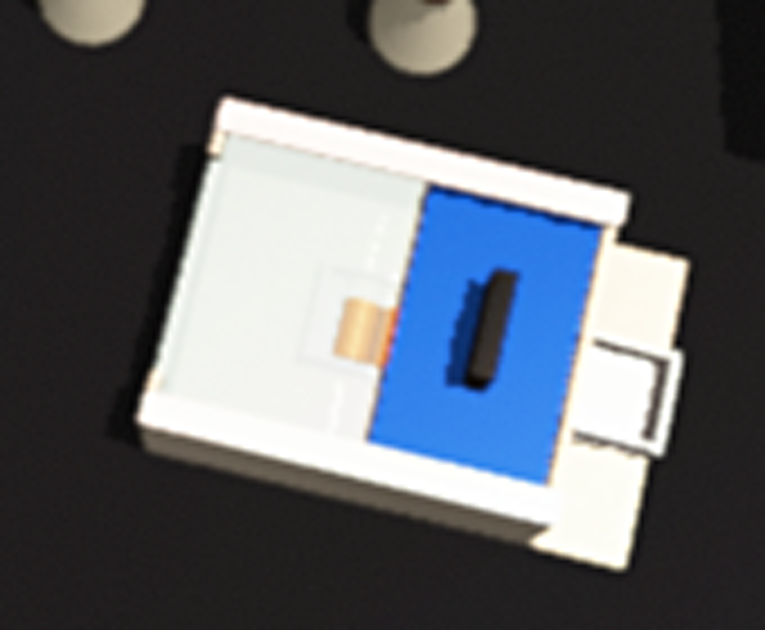

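View pics/scene_feeder.png

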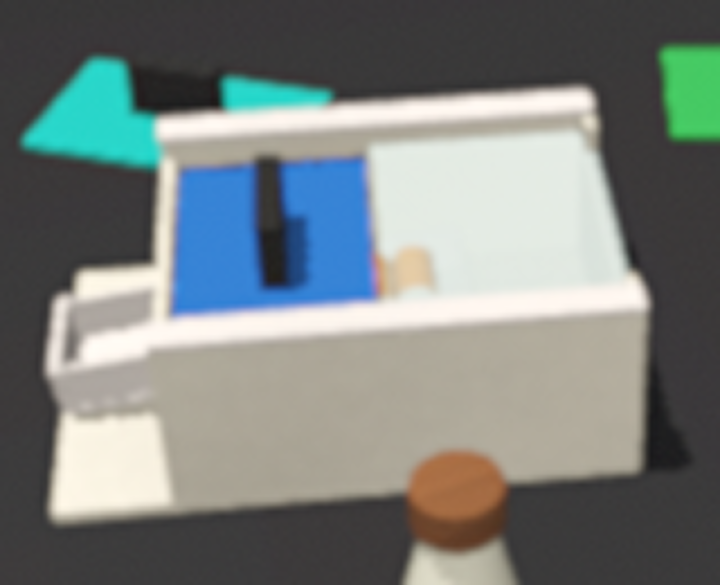

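The hatch is confirmed at about (536,-209) with yaw near -8.4°. I'll move above it and take a closer look with the wrist camera.

Run:
```python
from h import *
c=camera("wrist"); st=env.get_state()
V=c["view"]; cam=-V[:3,:3].T@V[:3,3]
print("cam in tool", st["orientation"].T@(cam-st["eef_pos"]), "axis in tool", (st["orientation"].T@V[2,:3]).round(3))
for a in (81.6,-98.4):
    print(a, env.ik([536,-209,260],down(a)))
```

```text
cam in tool [   0.44570275  -78.20450008 -142.2484606 ] axis in tool [-0.     0.303  0.953]
81.6 [-21.30207221  21.38434907  14.57834755  83.19399848   0.
 -12.90207221]
-98.4 [-21.30207221  21.38434907  14.57834755  83.19399848   0.
 167.09792779]
```

Run:
```python
from h import *
env.movep([515,-195,290],down(81.6))
c=camera("wrist"); save(c,"w1.png"); print(env.get_state()["clock"])
t=camera("top"); save(t,"t1.png")
m=mask(c,(105,150,60),(125,255,255))
for ce,s,b in blobs(m,500): print(ce.round(),s)
```

```text
2.925
[313. 181.] [  265   114    96   139 11648]
[ 91. 301.] [   0  278  180   47 1162]
```

View pics/w1.png

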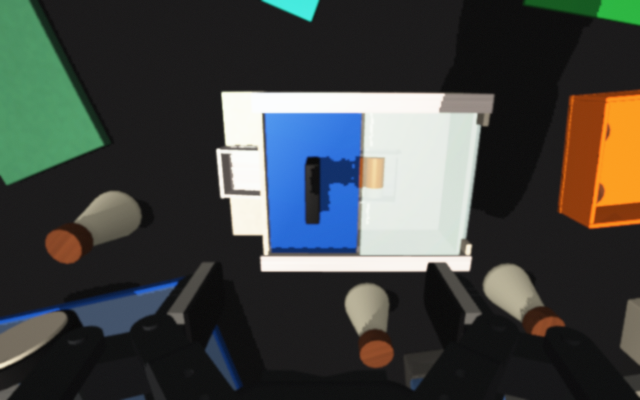

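The wrist view shows the hatch at x 265–361 and y 114–253, the rib at (313,190), and the rails at y≈102 and 263. The vials are visible through the clear deck at (370,172). I'll extract the edges.

Run:
```python
from h import *
c=camera("wrist")
save(c,"w1z.png",(210,80,510,280),2.6)
m=mask(c,(105,150,60),(125,255,255))
def fl(pts,z):
    P=onplane(c,pts,z)[:,:2]; vx,vy,x,y=cv2.fitLine(P.astype(np.float32),cv2.DIST_HUBER,0,.01,.01).ravel()
    return np.array([x,y]),np.degrees(np.arctan2(vy,vx))
L=[];Rr=[]
for v in range(122,245,4):
    xs=np.where(m[v,240:400])[0]+240; L.append((xs.min()-.5,v)); Rr.append((xs.max()+.5,v))
T=[];B=[]
for u in list(range(275,352,4)):
    ys=np.where(m[90:262,u])[0]+90; T.append((u,ys.min()-.5)); B.append((u,ys.max()+.5))
for n,p in zip("LRTB",(L,Rr,T,B)): print(n,fl(p,80),p[0],p[-1])
# rib top: dark
g=c["pixels"].max(2)
for v in range(150,232,5): print(v, [int(x) for x in g[v,298:360:2]])
```

```text
L (array([ 523.255  , -254.94748], dtype=float32), np.float32(-8.61043)) (np.float64(264.5), 122) (np.float64(270.5), 242)
R (array([ 537.0955 , -161.02959], dtype=float32), np.float32(-8.47469)) (np.float64(360.5), 122) (np.float64(356.5), 242)
T (array([ 459.9414, -196.5998], dtype=float32), np.float32(81.598404)) (275, np.float64(113.5)) (351, np.float64(113.5))
B (array([ 609.369  , -217.31288], dtype=float32), np.float32(80.55491)) (275, np.float64(251.5)) (351, np.float64(252.5))
150 [229, 229, 229, 228, 228, 228, 227, 227, 227, 227, 226, 226, 225, 225, 224, 224, 223, 223, 223, 223, 223, 222, 223, 222, 222, 221, 222, 222, 221, 221, 217]
155 [229, 228, 228, 228, 225, 212, 209, 207, 203, 203, 212, 221, 222, 221, 213, 208, 220, 222, 222, 222, 222, 222, 221, 221, 221, 221, 221, 222, 218, 206, 196]
160 [228, 228, 228, 219, 131, 22, 10, 11, 11, 11, 21, 77, 106, 108, 107, 107, 119, 163, 197, 203, 197, 161, 118, 119, 148, 146, 194, 202, 176, 118, 102]
165 [227, 226, 225, 177, 60, 44, 41, 40, 34, 28, 26, 77, 106, 106, 106, 107, 107, 106, 107, 107, 107, 108, 106, 107, 107, 106, 111, 174,
[... 1304 characters left out ...]
209, 217, 217, 216, 216, 216, 215, 215, 215, 215, 215, 216, 216, 208, 157]
215 [217, 217, 216, 187, 76, 41, 39, 38, 37, 34, 52, 171, 216, 217, 217, 216, 215, 216, 216, 215, 215, 216, 216, 215, 215, 215, 215, 215, 215, 207, 147]
220 [217, 217, 216, 200, 89, 38, 38, 35, 34, 33, 59, 175, 214, 215, 215, 215, 216, 215, 215, 215, 216, 216, 215, 214, 215, 214, 215, 215, 214, 204, 138]
225 [216, 216, 216, 214, 204, 197, 196, 197, 197, 197, 204, 213, 215, 215, 214, 214, 214, 214, 214, 214, 213, 213, 213, 214, 213, 213, 213, 213, 213, 200, 135]
230 [214, 214, 214, 215, 214, 214, 214, 214, 214, 215, 214, 214, 214, 214, 213, 213, 213, 213, 213, 213, 213, 213, 213, 214, 213, 213, 212, 212, 212, 195, 113]
```

View pics/w1z.png

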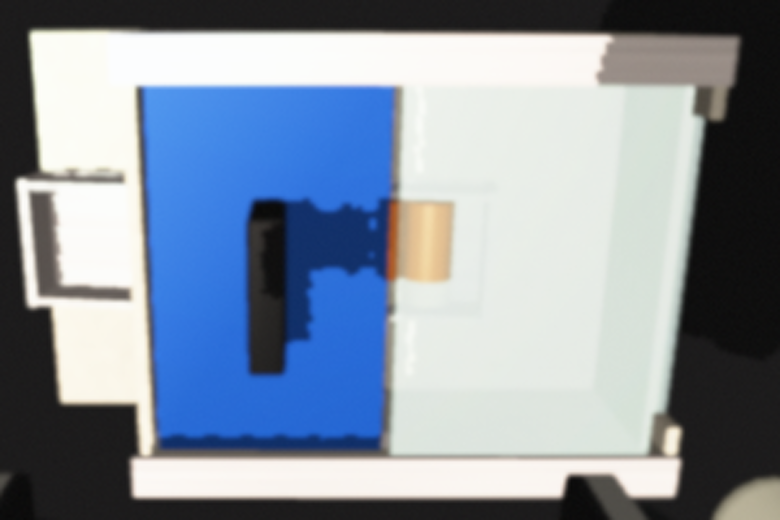

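Run:
```python
from h import *
c=camera("wrist"); t=camera("top"); s=camera("scene")
R=Rz(-8.5)[:2,:2]
f=lambda uv,z,c=c:(onplane(c,uv,z)[:,:2]@R).round(1).tolist()
print("lip T z102",f([(275,113.5),(351,113.5)],102))
print("panel B z80",f([(275,251.5),(351,252.5)],80), "as z102 lip",f([(275,251.5),(351,252.5)],102))
print("rib top 119: ",f([(305.2,163),(319.5,163),(305.5,224.5),(318.5,222)],119))
print("panel L,R z80",f([(267,180),(358.7,180)],80))
print("rear-rail outer z102",f([(210+110/2.6,80+31/2.6),(210+132/2.6,80+497/2.6),(210+740/2.6,80+37/2.6),(210+680/2.6,80+497/2.6)],102))
# top camera
m=mask(t,(105,150,60),(125,255,255))
g=t["pixels"].astype(int)
rb=((g.max(2)<60)).astype(np.uint8); sub=np.zeros_like(rb); sub[180:225,368:395]=rb[180:225,368:395]
for ce,st,b in blobs(sub,20): print("rib top cam",ce,st,f([ce],119,t),f([ce],110,t))
```

```text
lip T z102 [[482.5, -161.1], [482.4, -90.7]]
panel B z80 [[634.2, -170.1], [635.2, -85.2]] as z102 lip [[623.3, -166.7], [624.3, -87.1]]
rib top 119:  [[525.5, -132.8], [525.5, -119.7], [586.0, -133.4], [583.4, -120.8]]
panel L,R z80 [[551.8, -175.1], [551.6, -79.3]]
rear-rail outer z102 [[463.2, -181.1], [646.6, -182.9], [464.1, 41.1], [646.6, 43.3]]
```

Several features agree. The hatch centre is at (555.3,-127) in the rotated frame, the panel measures 95.8 mm (96 given), and the rails are 183 mm apart (182 given). Now I'll grip the rib.

```bash
cat >> h.py <<'E'
YAW=-8.5
HC=np.array([555.3,-127.0])
def W(x,y,z): # from rotated frame
    return np.r_[Rz(YAW)[:2,:2]@[x,y],z]
E
python3 - <<'E'
from h import *
A=down(81.5)
env.grip(50)
env.movep(W(*HC,150),A)
c=camera("wrist"); save(c,"w2.png")
print(env.move_linear(W(*HC,86),max_speed=80,max_force=15))
env.grip(5,60)
s=env.get_state(); print(s["clock"],s["grip_width"],s["ft_force"],s["eef_pos"],W(*HC,86))
c=camera("wrist"); save(c,"w3.png")
E
```

```text
False
5.6583 13.549088329008436 [-0.68217104  0.2213817   5.15448821] [ 530.69389791 -207.77554587   86.47993045] [ 530.42871371 -207.68358065   86.        ]
```

View pics/w3.png

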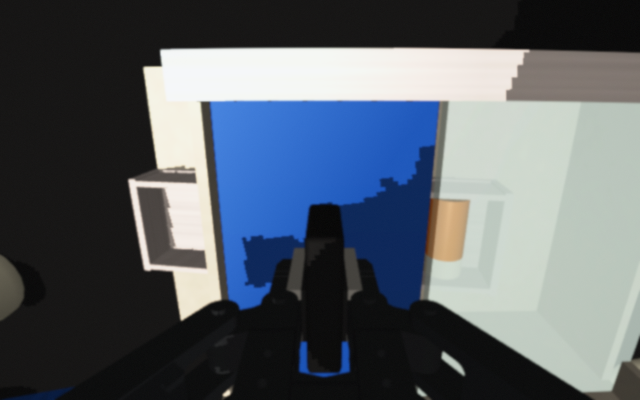

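The fingers hold the rib (width 13.5 mm, rib centred in the jaws at (323,260)). Next: lift 13 mm, then slide back.

Run:
```python
from h import *
p0=env.get_state()["eef_pos"]; yh=Rz(YAW)[:,1]
p=p0+[0,0,13]
def st(n):
    s=env.get_state(); print(n,round(s["clock"],2),s["ft_force"].round(1),s["torque"].round(2),s["eef_pos"].round(1),round(s["grip_width"],1))
print(env.move_linear(p,max_speed=40,max_force=15)); st("lift")
print(env.move_linear(p+yh*25,max_speed=50,max_force=15)); st("s25")
c=camera("wrist"); save(c,"w4.png"); save(camera("scene"),"s4.png",(190,130,350,280),4)
```

```text
False
lift 6.19 [ 0.2  0.7 -2.5] [0.03 0.   0.04] [ 530.8 -207.8   99.6] 12.9
False
s25 6.84 [-0.2  0.2 -1.5] [-0.01 -0.04 -0.03] [ 534.4 -182.9   99.5] 13.4
```

View pics/s4.png

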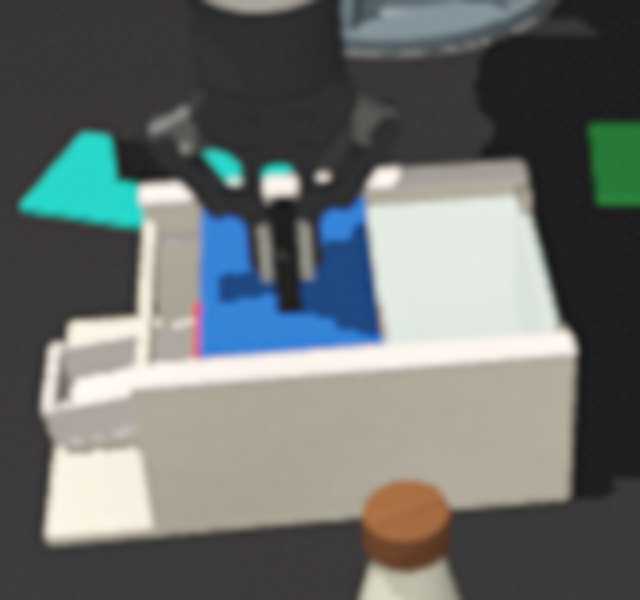

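The hatch slides freely in its channels, with the red gate showing at (198,330). I'll go on to 107 mm and lower it.

Run:
```python
from h import *
p0=env.get_state()["eef_pos"]; yh=Rz(YAW)[:,1]
def st(n):
    s=env.get_state(); print(n,round(s["clock"],2),s["ft_force"].round(1),s["torque"].round(2),s["eef_pos"].round(1),round(s["grip_width"],1)); return s
print(env.move_linear(p0+yh*82,max_speed=70,max_force=15)); p=st("slid")["eef_pos"]
print(env.move_linear(p+[0,0,-6],max_speed=15,max_force=6)); p=st("down")["eef_pos"]
env.grip(40); st("open")
env.move_linear(p+[0,0,90],max_speed=150)
env.grip(85)
A=down(81.5)
env.movep(W(HC[0]-15,HC[1]+25,270),A)
c=camera("wrist"); save(c,"w5.png"); save(camera("scene"),"s5.png",(190,130,350,280),4); st("")
```

```text
False
slid 8.26 [ 0.3 -0.1 -2.3] [ 0.01  0.   -0.01] [ 546.5 -102.5   99.5] 13.0
True
down 8.63 [ 0.  -0.5  7. ] [-0.    0.19  0.03] [ 546.4 -102.6   94.5] 13.3
open 9.01 [0.2 0.4 0.7] [ 0.    0.05 -0.01] [ 545.9 -102.4   93.8] 40.3
 10.93 [ 1. -0.  0.] [ 0.01 -0.02  0.02] [ 519.1 -180.2  269.1] 85.1
```

View pics/w5.png

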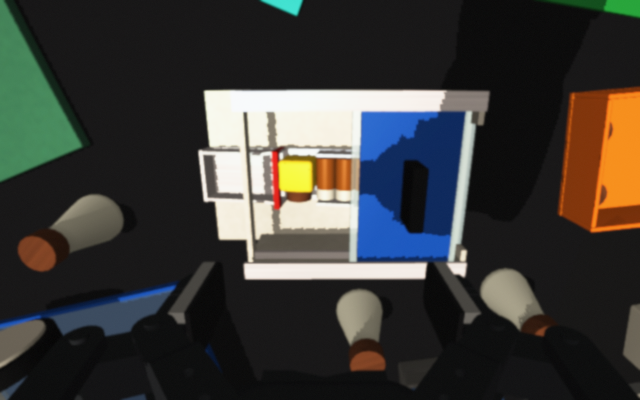

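View pics/s5.png

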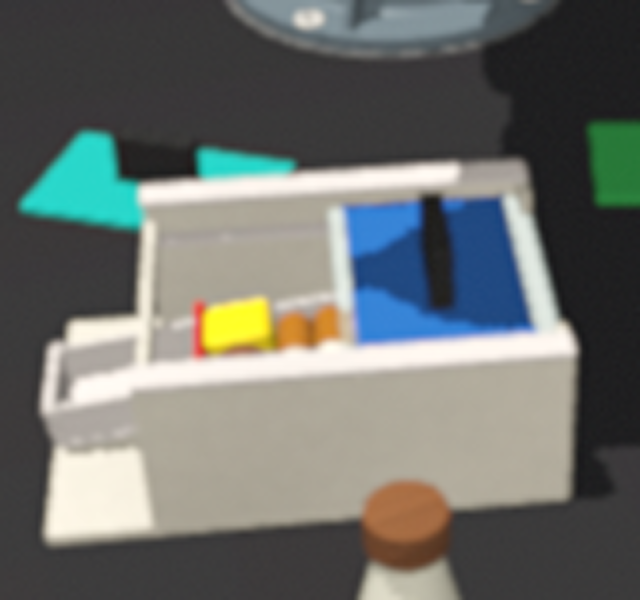

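The hatch lies flat on the rear deck at (415,185) with the opening clear. The bottle is at (297,177) against the red gate, with the vials right behind it. Now I'll localise the bottle.

Run:
```python
from h import *
c=camera("wrist"); t=camera("top")
save(c,"w5z.png",(240,130,380,230),5.5); save(t,"t5z.png",(320,150,430,260),5.5)
R=Rz(YAW)[:2,:2]
f=lambda uv,z,c=c:(onplane(c,uv,z)[:,:2]@R).round(1).tolist()
for n,cc in (("w",c),("t",t)):
    for ce,st,b in blobs(mask(cc,(25,150,120),(35,255,255)),20):
        x,y,w,h=st[:4]; print(n,ce,st, f([(x-.5,y+h/2),(x+w-.5,y+h/2),(ce[0],y-.5),(ce[0],y+h-.5)],66,cc))
m=mask(c,(172,150,90),(180,255,255))|mask(c,(0,200,90),(5,255,255))
for ce,st,b in blobs(m,20): print("red",ce,st,f([ce],62))
```

```text
w [293.9199157  176.69863014] [278 162  33  31 949] [[548.8, -148.3], [548.8, -114.6], [532.2, -131.1], [564.8, -131.9]]
red [274.76569038 180.87029289] [272 151   7  58 239] [[553.4, -151.8]]
```

View pics/w5z.png

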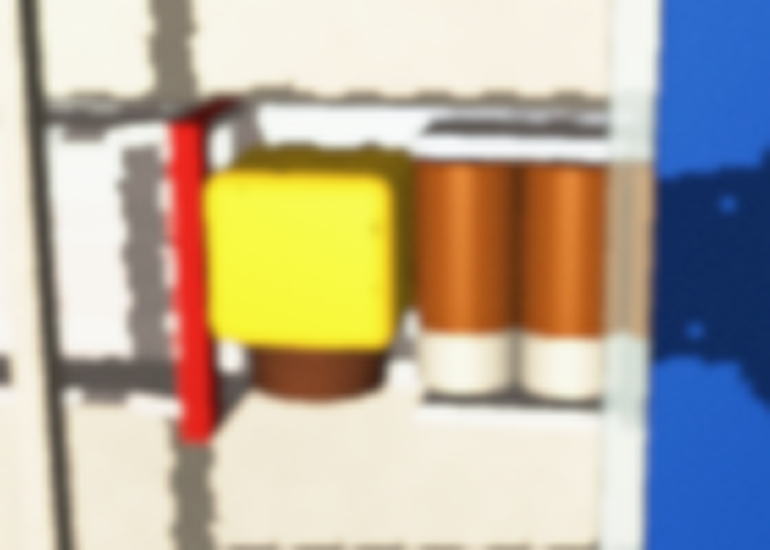

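View pics/t5z.png

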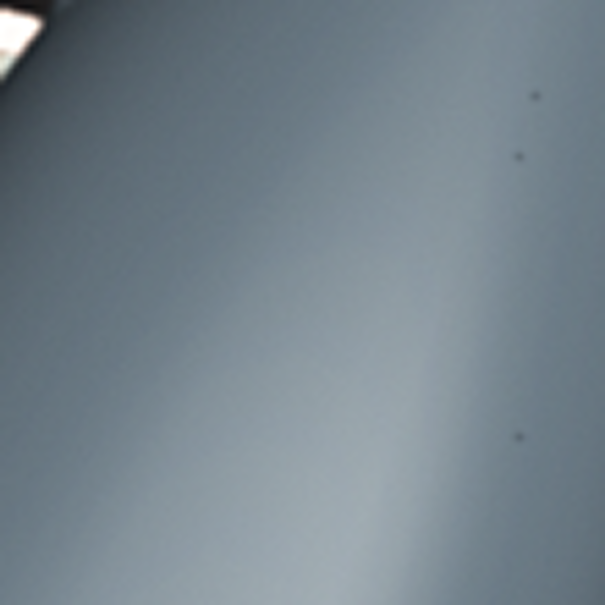

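The bottle's top face runs from x 532 to 565, which puts its centre at x≈555 and matches the feeder axis. In y it runs from -148.3 to -114.6. Correcting for the 8° tilt gives a centre y of about -129. That is consistent with the gate at -151.8. Now I'll grasp across x.

Run:
```python
from h import *
for a in (-8.5,171.5):
    print(a,[np.round(q,0) if q is not None else None for q in (env.ik(W(555.3,-129,z),down(a)) for z in (26,200))])
def st(n):
    s=env.get_state(); print(n,round(s["clock"],2),s["ft_force"].round(1),s["torque"].round(2),s["eef_pos"].round(1),round(s["grip_width"],1)); return s
q=env.ik(W(555.3,-129,200),down(171.5)); a=171.5
env.movep(W(555.3,-129,180),down(a)); st("above")
print(env.move_linear(W(555.3,-129,90),max_speed=150,max_force=12))
c=camera("wrist"); save(c,"w6.png"); save(camera("scene"),"s6.png",(190,110,350,260),4); st("90")
```

```text
-8.5 [array([-22.,  27., -12.,  51.,   0.,  77.]), array([-22.,  21.,   5.,  74.,   0.,  77.])]
171.5 [array([ -22.,   27.,  -12.,   51.,    0., -103.]), array([ -22.,   21.,    5.,   74.,    0., -103.])]
above 12.46 [-0.1  0.1  0. ] [-0.05 -0.03  0.05] [ 530.2 -209.5  180.1] 84.7
False
90 13.31 [-0.2 -0.5  1.1] [-0.02 -0.01 -0.02] [ 530.9 -209.9   91.2] 84.8
```

View pics/w6.png

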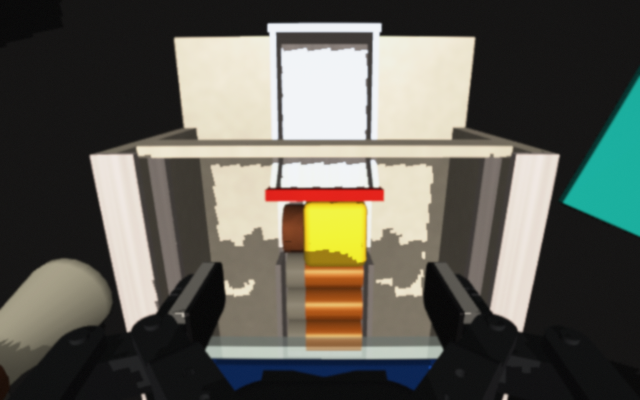

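View pics/s6.png

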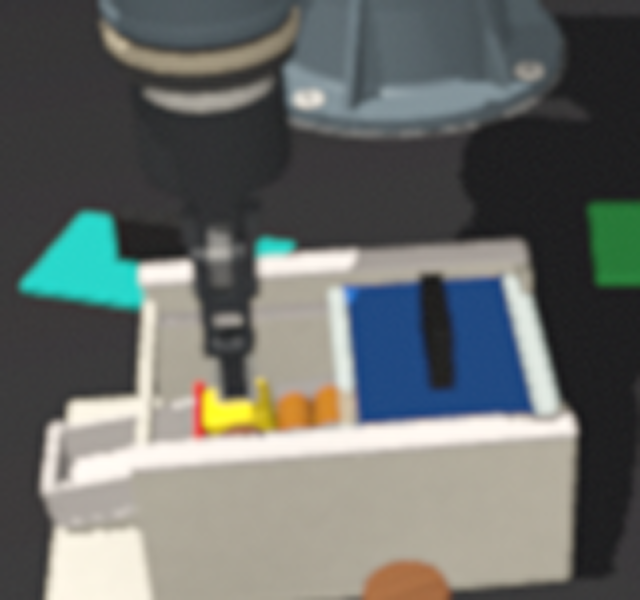

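The bottle (columns 283–367, middle 325) is centred between the fingers (222–427, middle 325), and the cutaway lies beside it. I'll descend and grip.

Run:
```python
from h import *
def st(n):
    s=env.get_state(); print(n,round(s["clock"],2),s["ft_force"].round(1),s["torque"].round(2),s["eef_pos"].round(1),round(s["grip_width"],1)); return s
print(env.move_linear(W(555.3,-129,27),max_speed=60,max_force=10)); st("down")
env.grip(30,35); s=st("grip")
save(camera("wrist"),"w7.png"); save(camera("scene"),"s7.png",(190,110,350,260),4)
```

```text
True
down 14.1 [ 7.3 -2.2 -4.7] [-0.4  -1.26  0.28] [ 530.5 -209.7   38.9] 84.7
grip 14.55 [ 0.1  0.3 -0.6] [-0.05  0.02 -0.  ] [ 529.6 -209.5   39.7] 45.1
```

View pics/w7.png

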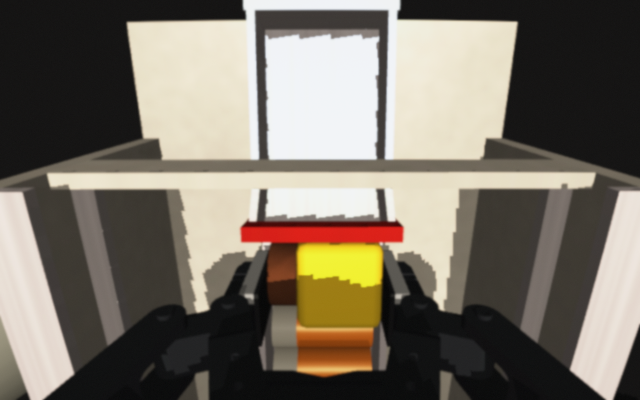

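The descent stopped early at z=39 on a brief lateral force. There was no upward contact, and the force is about 0 now. The pads are high on the bottle, so I'll open a little, go lower and re-grip.

Run:
```python
from h import *
def st(n):
    s=env.get_state(); print(n,round(s["clock"],2),s["ft_force"].round(1),s["torque"].round(2),s["eef_pos"].round(1),round(s["grip_width"],1)); return s
env.grip(62); st("open")
print(env.move_linear(W(555.3,-129,27),max_speed=20,max_force=12)); st("down")
env.grip(30,35); s=st("grip")
save(camera("wrist"),"w8.png"); save(camera("scene"),"s8.png",(190,110,350,260),4)
```

```text
open 14.96 [ 0.3 -0.5  0.7] [ 0.01  0.01 -0.05] [ 529.8 -209.5   39.9] 62.1
False
down 15.75 [-0.5  0.   0.4] [ 0.01  0.06 -0.01] [ 530.1 -209.7   27. ] 61.7
grip 16.02 [-0.7 -0.2 11.7] [-0.15  0.14  0.01] [ 531.2 -210.2   28.2] 45.6
```

View pics/w8.png

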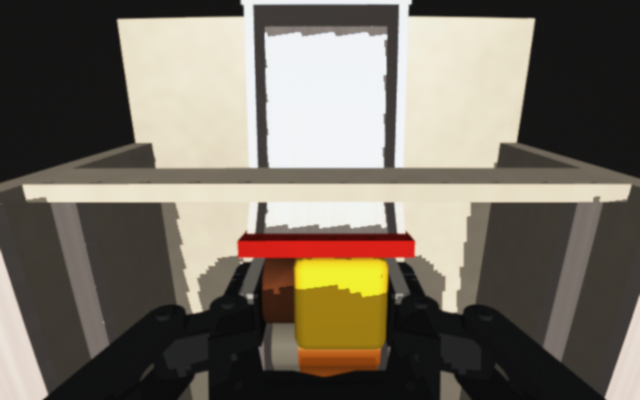

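View pics/s8.png

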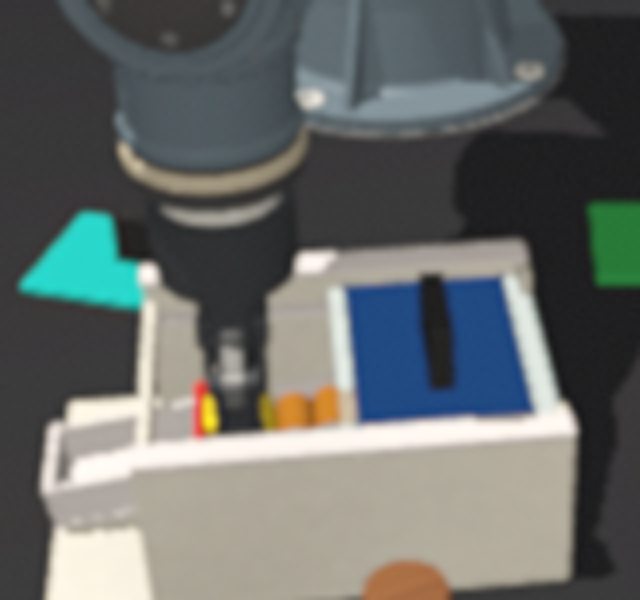

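The bottle is held (45.6 mm, 46 expected) and centred in the jaws. The 11.7 N upward reaction comes from the pads swinging forward while closing. Lift straight up.

Run:
```python
from h import *
def st(n):
    s=env.get_state(); print(n,round(s["clock"],2),s["ft_force"].round(1),s["torque"].round(2),s["eef_pos"].round(1),round(s["grip_width"],1)); return s
p=env.get_state()["eef_pos"]
env.move_linear(p+[0,0,30],max_speed=50); st("30")
env.move_linear(p+[0,0,170],max_speed=150); st("up")
save(camera("wrist"),"w9.png"); save(camera("scene"),"s9.png"); 
t=camera("top"); save(t,"t9.png",(140,110,440,290),2.6)
```

```text
30 16.9 [-0.7 -0.7 -1.3] [ 0.01  0.   -0.04] [ 531.  -210.1   58. ] 45.6
up 17.98 [-0.2  0.1 -0.2] [ 0.   -0.01 -0.02] [ 530.8 -210.1  197.3] 45.3
```

View pics/w9.png

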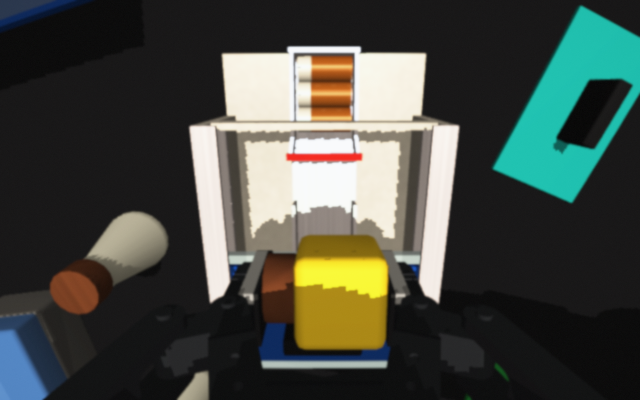

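View pics/s9.png

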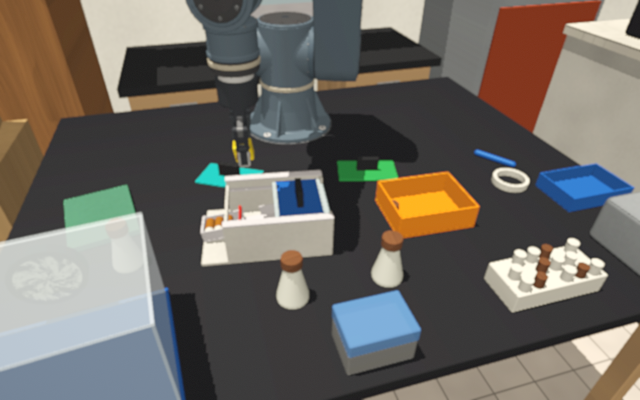

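View pics/t9.png

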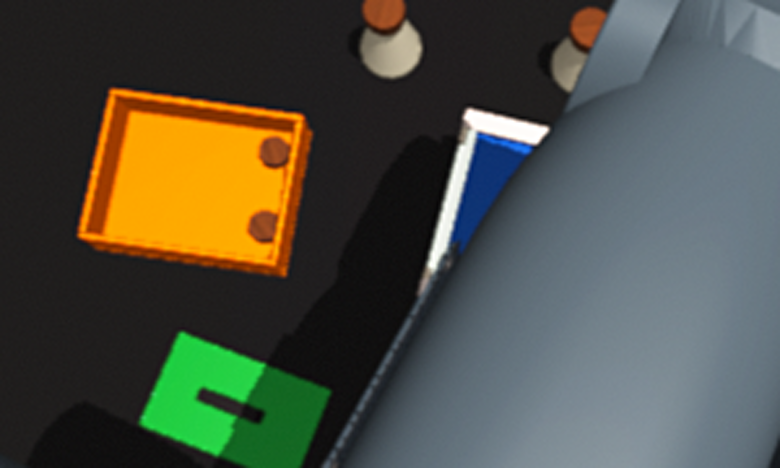

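All three vials rolled to the outlet (wrist view, (325,87)) and the bottle is secure in the jaws. The basket rim corners in the top crop are about (111,89), (306,117), (282,265) and (80,237), with the caps on the right. Locate the basket.

Run:
```python
from h import *
t=camera("top")
uv=np.array([(111,89),(306,117),(282,265),(80,237)])/2.6+[140,110]
P=onplane(t,uv,60)
print(P.round(1).tolist(),P.mean(0)); print([np.linalg.norm(P[i]-P[i-1]).round(1) for i in range(4)])
d=P[0]-P[1]+P[3]-P[2]; print("y axis deg",np.degrees(np.arctan2(d[1],d[0])))
caps=onplane(t,np.array([(275,152),(264,226)])/2.6+[140,110],20); print(caps)
fl=onplane(t,np.array([(125,104),(290,127),(267,250),(97,226)])/2.6+[140,110],5);print("~floor",fl.round(0).tolist())
```

```text
[[645.4, 292.0, 60.0], [635.6, 99.2, 60.0], [488.2, 103.1, 60.0], [496.5, 297.1, 60.0]] [566.40502199 197.85094927  60.        ]
[np.float64(149.0), np.float64(193.1), np.float64(147.4), np.float64(194.2)]
y axis deg 87.31654247518784
[[608.62551747 132.60236644  20.        ]
 [532.26712244 133.29020462  20.        ]]
~floor [[649.0, 295.0, 5.0], [641.0, 124.0, 5.0], [511.0, 130.0, 5.0], [519.0, 302.0, 5.0]]
```

The basket measures 148 × 194 mm (150 × 190 given), with its centre at (566,198), yaw about -2.7°, and the caps at the -y end as described. I'll place the bottle at basket y=+20, tilting the tool 8° so it lands flat.

Run:
```python
from h import *
def st(n):
    s=env.get_state(); print(n,round(s["clock"],2),s["ft_force"].round(1),s["torque"].round(2),s["eef_pos"].round(1),round(s["grip_width"],1)); return s
a=np.deg2rad(-8); Rx=np.array([[1,0,0],[0,np.cos(a),-np.sin(a)],[0,np.sin(a),np.cos(a)]])
O=Rz(-2.7)@Rx@down(180)
B=np.array([566.4,197.9,0])+Rz(-2.7)@[0,20,0]
off=Rz(-2.7)@[0,np.sin(-a)*19.8,np.cos(a)*19.8]
T=lambda z: np.r_[(B-off)[:2],z]
print(T(3.4),env.ik(T(3.4),O),env.ik(T(190),O),env.ik(T(190),Rz(-2.7)@down(180)))
env.movep(T(200),O); st("over")
env.move_linear(T(80),max_speed=120); st("80")
save(camera("wrist"),"w10.png"); save(camera("top"),"t10.png",(140,110,440,290),2.6); save(camera("scene"),"s10.png",(340,110,500,260),4)
```

```text
[567.21232119 215.12522919   3.4       ] [ 24.46357326  35.33707797  -1.83071631  56.50335334  -7.1128053
 -62.60818429] [ 24.46357326  29.14012818  15.8177335   80.34875294  -7.1128053
 -62.60818429] [ 20.77011125  25.56724516  10.72141597  75.15417081   0.
 -66.52988875]
over 19.77 [-0.7 -0.4 -0.6] [0.14 0.01 0.04] [567.5 214.1 200.1] 45.5
80 20.92 [0.  0.2 0. ] [0.18 0.01 0.03] [567.7 215.3  80.8] 45.8
```

View pics/w10.png

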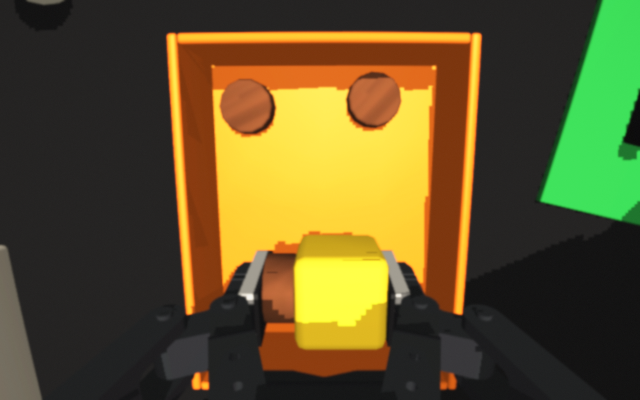

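View pics/s10.png

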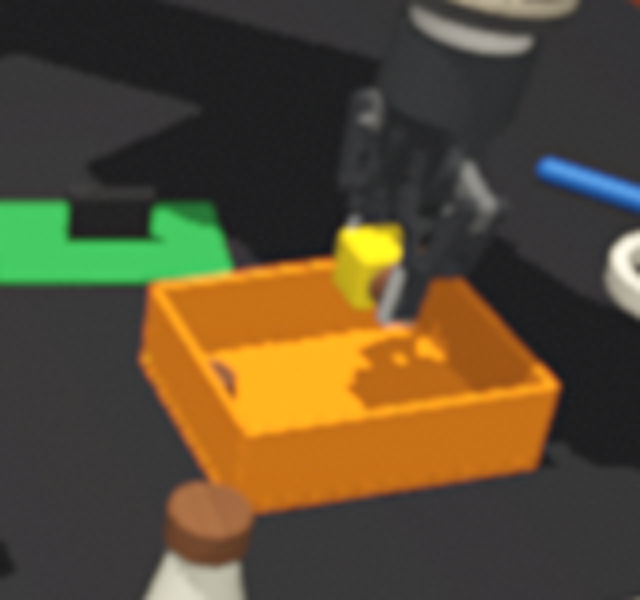

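The bottle is over the empty part of the basket, level and centred between the side walls. Lower gently and release.

Run:
```python
from h import *
def st(n):
    s=env.get_state(); print(n,round(s["clock"],2),s["ft_force"].round(1),s["torque"].round(2),s["eef_pos"].round(1),round(s["grip_width"],1)); return s
p=env.get_state()["eef_pos"]; q=np.array([567.2,215.1,0])
env.move_linear(q+[0,0,20],max_speed=50); st("20")
print(env.move_linear(q+[0,0,2],max_speed=12,max_force=5)); s=st("touch")
save(camera("wrist"),"w11.png")
```

```text
20 22.42 [ 0.1  0.5 -0.8] [0.14 0.   0.03] [567.4 215.2  20.3] 46.0
True
touch 23.66 [-1.3  0.7  7.8] [-0.03  0.23 -0.01] [567.2 215.1   3.6] 45.9
```

View pics/w11.png

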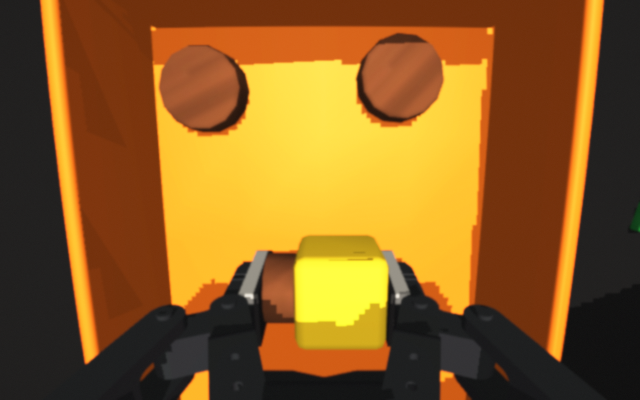

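Contact came at z=3.6, against 3.4 predicted. Release, retreat along the tool axis, and check everything.

Run:
```python
from h import *
def st(n):
    s=env.get_state(); print(n,round(s["clock"],2),s["ft_force"].round(1),s["torque"].round(2),s["eef_pos"].round(1),round(s["grip_width"],1)); return s
env.grip(60); s=st("open")
O=s["orientation"]
env.move_linear(s["eef_pos"]-O[:,2]*50,max_speed=50)
env.move_linear(s["eef_pos"]-O[:,2]*180,max_speed=150); st("up")
save(camera("wrist"),"w12.png")
env.movep([400,420,280],down(180)); env.pause(.5)
t=camera("top"); save(t,"t12.png",(140,110,440,290),2.6); save(camera("scene"),"s12.png"); st("")
```

```text
open 24.0 [ 0.5  0.2 -0.4] [0.13 0.01 0.01] [566.6 214.8   2.8] 60.1
up 26.17 [ 0.2  0.2 -0.7] [ 0.12  0.03 -0.02] [567.7 239.7 180.2] 60.3
 27.85 [ 0.3 -0.1 -0.1] [ 0.04 -0.02  0.03] [400. 420. 280.] 59.8
```

View pics/w12.png

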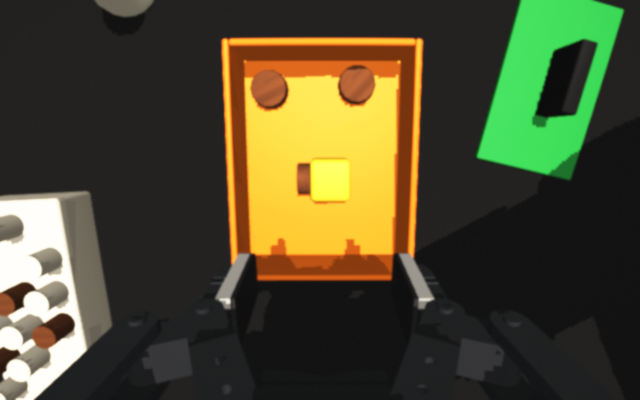

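View pics/t12.png

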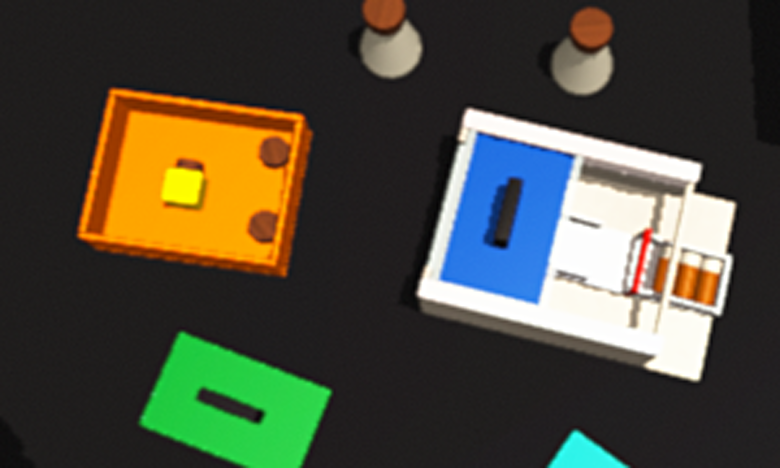

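View pics/s12.png

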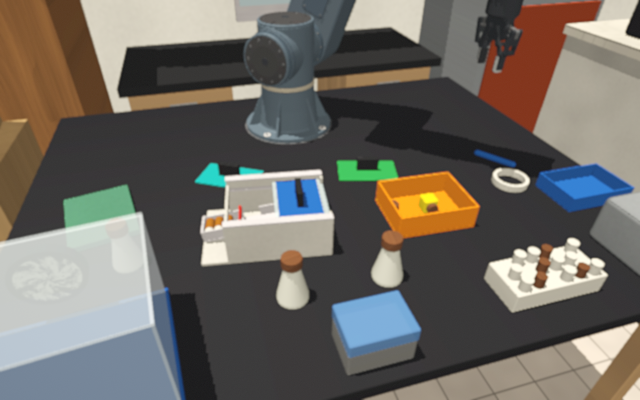

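The final pictures show the bottle flat in the middle of the basket (183,187 in the top crop), clear of the caps. The hatch is flat on the rear deck, the vials are in a row at the outlet (660–708,280), and the flasks haven't moved. Hand in.

Run:
```python
from h import *
t=camera("top"); R=Rz(YAW)[:2,:2]
uv=np.array([(577,155),(540,303)])/2.6+[140,110]; print("hatch front y",(onplane(t,uv,88)[:,:2]@R)[:,1], "opening rear edge ~",-110.5+35)
env.close_job()
```

```text
hatch front y [-71.24897757 -69.86901951] opening rear edge ~ -75.5
the job is handed in; nothing more can be done
```

The job is handed in. The robot's clock read about 28 s of the 64 s allowed.

**What I did:**
- **Hatch:** I gripped the rib, raised the hatch 13 mm, slid it back 107 mm and lowered it until it touched the rear deck.
- **Bottle:** I gripped it by its end faces, lifted it straight up, and set it down flat in the middle of the basket. It touched the floor at z=3.6 mm, against 3.4 predicted.
- **Vials:** All three rolled down to the outlet by themselves once the bottle was out.

**Last checks:**
- **Opening:** The hatch lies flat, with its front edge about 5 mm behind the rear edge of the opening.
- **Bottle and vials:** The bottle lies flat and clear of the two loose caps, and the three vials sit in a row at the outlet end of the chute.
- **Flasks:** They are standing where they were in the last pictures.

**What disagreed:** My first descent onto the bottle stopped 12 mm high on a brief sideways force. No contact force remained, so I opened the jaws slightly, went down to the planned height and gripped again. Gripping there gave an 11.7 N upward reaction, which was gone once the bottle was lifted.

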